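# Start the jewellery cleaner at the craft stall

## Task

Start the stall's ultrasonic jewellery cleaner using only the closed fingers: push its raised lid down until it is fully shut, then press the large round key fully home, and after that the long bar key fully home (the keys stay down). Leave the square key and the small round key up; never raise the lid farther, and do not lift or shove aside any of the things standing around.

Things in the scene. Friction and masses are not known exactly. Their poses are not given: they have to be found in the camera images.
- cleaner: ultrasonic jewellery cleaner standing on the table, fixed: 210 mm deep (x) x 250 mm wide (y). Origin at the centre of its underside; its x axis points from its front (key deck, nearest the robot) to its back, z up. Front 75 mm: an aluminium deck 75 mm high with four white keys on black plates in one row along y, 67.5 mm in front of the origin, 56 mm apart; which key is in which place varies. Behind it: the steel tank with its lid, rim 105 mm high.
- lid (a joint): angle of the grey lid above shut, rad: 0 is shut, it stands open at 0.45 to 0.8. The hinge is stiff (0.25 N m, so a few newtons on the lid push it down) and the lid stays where it is left. The lid is a plate 141 mm (from hinge to front edge) x 248 mm x 10 mm; when shut its top is 115 mm above the table.
- lid_hinge (a point): on the hinge line (parallel to the cleaner's y), at its middle, at the cleaner's back edge, 105 mm above the table; the underside of the lid passes through it
- lid_mid (a point): on the lid's upper face, middle of its width, 70 mm from the hinge line; moves with the lid
- lid_front (a point): on the lid's upper face, middle of its front edge, 141 mm from the hinge line; moves with the lid
- round_key_top (a point): centre of the top face of the large round key, 26 mm across; axes along the cleaner's. Up, the face is 90 mm above the table (11 mm above its black plate of 54 x 42 mm); fully home it is 82 mm above the table, still 3 mm above the plate. The point moves with the key.
- round_key (a joint): how far the large round key, 26 mm across is down, m: 0 up, 0.008 fully home. It moves straight down against about 4 N of friction, has no spring, and stays where it is pushed.
- bar_key_top (a point): centre of the top face of the long bar key, 44 mm front to back and 18 mm wide; axes along the cleaner's. Up, the face is 90 mm above the table (11 mm above its black plate of 54 x 42 mm); fully home it is 82 mm above the table, still 3 mm above the plate. The point moves with the key.
- bar_key (a joint): how far the long bar key, 44 mm front to back and 18 mm wide is down, m: 0 up, 0.008 fully home. It moves straight down against about 4 N of friction, has no spring, and stays where it is pushed.
- square_key_top (a point): centre of the top face of the square key, 26 x 26 mm (not to be pressed); axes along the cleaner's. Up, the face is 90 mm above the table (11 mm above its black plate of 54 x 42 mm); fully home it is 82 mm above the table, still 3 mm above the plate. The point moves with the key.
- square_key (a joint): how far the square key, 26 x 26 mm (not to be pressed) is down, m: 0 up, 0.008 fully home. It moves straight down against about 4 N of friction, has no spring, and stays where it is pushed.
- small_key_top (a point): centre of the top face of the small round key, 14 mm across (not to be pressed); axes along the cleaner's. Up, the face is 90 mm above the table (11 mm above its black plate of 54 x 42 mm); fully home it is 82 mm above the table, still 3 mm above the plate. The point moves with the key.
- small_key (a joint): how far the small round key, 14 mm across (not to be pressed) is down, m: 0 up, 0.008 fully home. It moves straight down against about 4 N of friction, has no spring, and stays where it is pushed.
- tankard: bystander: copper tankard, 80 mm wide without its handle, 110 mm tall, beside the cleaner's left (+y) side. Origin at the underside, z up.
- tin: bystander: blue rectangular tin, 124 x 89 x 68 mm tall, beside the cleaner's right (-y) side. Origin at the underside, z up.
- pliers: bystander: orange-handled pliers lying flat in front of the cleaner, 140 mm long, 12 mm thick; the origin is at the joint. Origin at the underside, z up.
- spool: bystander: black wire spool lying flat, 60 mm wide, 29 mm tall, off the cleaner's front left corner. Origin at the underside, z up.
- ring_cone: bystander: slim wooden ring cone, 48 mm foot, 78 mm tall, off the cleaner's front right corner. Origin at the underside, z up.
- bead_jar: bystander: amber jar, 60 mm wide, 70 mm tall, behind the cleaner. Origin at the underside, z up.
- bead_bowl: bystander: small white bowl, 90 mm wide, 35 mm tall, on the left of the table. Origin at the underside, z up.

How it is judged:
By the outcome, as a careful person would: the job done as asked, in the order asked, and still so for the second after the job is handed in, with the robot touching nothing.
It also fails if it takes over 45 s, if anything falls off the work surface, if the arm or the gripper's body presses on something with over 40 N, if the wrist force passes 120 N, or if a joint passes its speed limit or range.

## Robot

A 6-joint arm with a two-finger parallel gripper is mounted at the origin on the work surface. World frame = base frame: x ahead of the robot, y to its left, z up, the work surface at z = 0. Lengths are in m, angles in rad, forces in N, time in s.
With the tool pointing down it reaches from about 0.4 to 0.825 m from the base axis. Payload 7 kg.
Tool frame: the origin (TCP) lies midway between the tips of the shut fingers; the grasp point (between the pads) lies 19 mm behind it (grasp_offset is the distance from the TCP to the grasp point, in m); z points along the fingers, y is the direction in which the jaws open and shut (so a half turn about z gives the same grasp; the last joint's range is limited). The gripper opens to 85 mm and grips with 20 to 120 N. Pads are 22 mm wide; open, the fingers measure 114 mm over their backs; the gripper's body (76 mm by 85 mm) begins 54 mm behind the grasp point. The pads swing forward as they close: fully open they stand 13 mm farther back than shut.
Start: joints at [-0.964, 0.359, 0.012, 0, -1.224, -0.288], TCP at [0.212, -0.641, 0.231] pointing down, gripper open.
Joint ranges: [-3.07, 3.07], [-1.43, 2.12], [-1.02, 1.25], [-3.03, 1.67], [-3.05, -0], [-3.03, 3.03]. Speed limits (rad/s): [2.39, 2.39, 3.01, 3.14, 3.14, 3.14].

## Interface

Orientations are given as a 3x3 rotation matrix whose columns are the frame's x, y, z axes.
In Python, from station import get_obs, snapshot, calibration, job_done, grasp_offset gives the robot as it stands.
- The arm moves only by the shell command python3 -m creep 'ROWS' [FORCE]. ROWS is JSON, a list of rows, each a list of 7 numbers: the shift along the tool's x, y, z as a fraction of full scale, then the turn, a rotation vector about the tool's x, y, z as a fraction of full scale, then the closure, from -1 (fully open) to 1 (shut). In form: [[dx, dy, dz, rx, ry, rz, gripper], ...]. A call has 1 to 5 rows; each row shifts and turns the pose as measured when the row begins, along the tool's axes as they then stand; what a row does not reach is not made up. Full scale, the value 1, is 0.025 m for a shift and 4 degrees for a turn. A row lasts 1/12 s, in which the tool goes at most 41.7 mm and 7.16 degrees, less where a joint would pass 70% of its speed; a pose out of reach is approached as far as the arm can. A call with a number of a shift or a turn outside -1 to 1 is refused whole. A call with a gripper value outside its range is refused whole. The fingers move at their own pace and stop on an object; FORCE is the grip in N (left out, the last holds). Time passes only in rows, so rows that do not move let the fingers close. It gives the time, the measured TCP pose, the force and the opening at its end, in the units of the state.
- get_obs(): the state, without advancing time (a new reading comes with each control period).
- snapshot(name): name is "scene" or "side" or "wrist"; returns the picture (420x560x3 uint8, red, green, blue); there is no depth.
- calibration(name): a dict with "fx", "fy", "cx", "cy" (pixels), "k1" (the pictures are not rectified: a ray, as slopes to the right and down, at radius r is drawn at 1 + k1 r^2 times it, then the intrinsics apply), "camera_from_world" (4x4, takes a point from world to camera coordinates). Camera axes: x right, y down, z forward; pixel columns grow to the right and rows downward; lengths in m; the calibration is good to about 2 mm. A picture is of the moment at which its call begins: read the wrist's pose just before it. calibration takes no time and is no camera call; for the wrist camera it gives the pose at the moment of the call.
- job_done(): hands the job in, once; it reports no verdict.
The state is a dict: "time_s": time; "qpos": joint angles; "joint_velocities": joint speeds; "tau": joint torques, N m; "tool_pos": TCP position; "orientation": TCP orientation; "force": force on the tool from outside, world axes, zero at the start; "moment": the same for the moment, N m; "width": finger opening in m.
Only numpy, scipy, OpenCV 4.12 (cv2) and the standard library are available. Lean on these libraries where they do the work, as an engineer would, in place of code of your own. Each camera call takes 0.05 s, during which the arm holds its last target. There are 200 camera calls.

## Working session

There is one attempt and no reset: what is moved stays moved. The work goes in short steps, Python scripts to look and compute and a shell command to move; the robot and the scene stay as the last step left them, time stands still between calls to the robot, and variables do not carry over. Pictures are saved under pics/ and viewed, about 8 in all and at most 12, crops included, and the job is handed in when it is done.

```bash
mkdir -p pics; ls
cat > h.py <<'E'
import numpy as np, cv2
from station import *
def cal(n):
    c=calibration(n); K=np.array([[c['fx'],0,c['cx']],[0,c['fy'],c['cy']],[0,0,1.]])
    return K,np.array([c['k1'],0,0,0.]),np.array(c['camera_from_world'])
def ray(n,px):
    K,d,T=cal(n); p=cv2.undistortPoints(np.array(px,float).reshape(-1,1,2),K,d).reshape(-1,2)
    R=T[:3,:3]; return -R.T@T[:3,3],np.c_[p,np.ones(len(p))]@R
def plane(n,px,z):
    o,d=ray(n,px); return o+d*((z-o[2])/d[:,2])[:,None]
def proj(n,P):
    K,d,T=cal(n); return cv2.projectPoints(np.array(P,float).reshape(-1,1,3),cv2.Rodrigues(T[:3,:3])[0],T[:3,3],K,d)[0].reshape(-1,2)
def tri(n1,p1,n2,p2):
    o,d=ray(n1,p1);q,e=ray(n2,p2);out=[]
    for a,b in zip(d,e):
        s=np.linalg.lstsq(np.c_[a,-b],q-o,rcond=None)[0];x=o+a*s[0];y=q+b*s[1];out.append(np.r_[(x+y)/2,np.linalg.norm(x-y)])
    return np.array(out)
def snap(n,f):
    im=cv2.cvtColor(snapshot(n),cv2.COLOR_RGB2BGR); cv2.imwrite('pics/'+f,im); return im
E
python3 - <<'E'
from h import *
a=snap('scene','s1.png');b=snap('side','d1.png')
o=get_obs();print(o)
for n in('scene','side'):print(n,ray(n,[[280,210]]))
E
```

```text
pics
{'time_s': 0.1, 'qpos': array([-9.63918019e-01,  3.59292238e-01,  1.11404465e-02, -2.85018403e-04,
       -1.22409263e+00, -2.88142252e-01]), 'joint_velocities': array([ 0.00010443, -0.00110446,  0.00206001,  0.00089373, -0.00064814,
       -0.00040709]), 'tau': array([-1.61703589e-03, -5.84767163e+01,  2.94107205e+01,  6.95450485e+00,
       -3.20338637e-03, -2.50314798e-05]), 'tool_pos': array([ 0.21138068, -0.64059445,  0.23047213]), 'orientation': array([[-9.49662613e-01, -3.13273928e-01, -6.05656159e-04],
       [-3.13274476e-01,  9.49661677e-01,  1.34237547e-03],
       [ 1.54637208e-04,  1.46454041e-03, -9.99998916e-01]]), 'force': array([-0.55262506,  0.23968497,  0.69842588]), 'moment': array([0.00484986, 0.00383828, 0.02040233]), 'width': 0.08557947982545959}
scene (array([ 0.98919904, -0.70117579,  0.98895232]), array([[-0.31395382,  0.62468487, -0.71504122]]))
side (array([0.03043908, 0.63650931, 0.66154255]), array([[ 0.58179064, -0.56506719, -0.58507651]]))
```

View pics/s1.png

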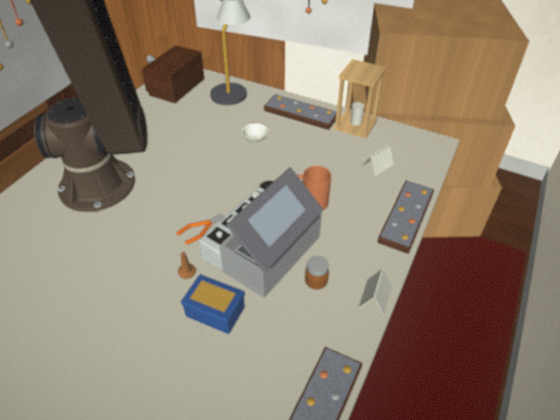

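View pics/d1.png

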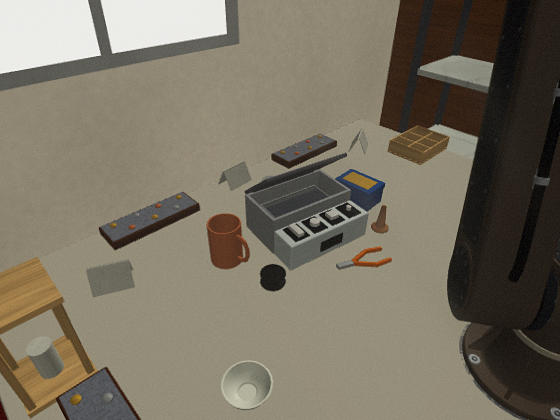

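The side view shows the deck with all four keys, at about (295,231) to (349,208), and the lid edge-on. The scene view shows the lid's upper face. I'll zoom in on both.

Run:
```python
import cv2,numpy as np
b=cv2.imread('pics/d1.png')[145:275,235:375];a=cv2.imread('pics/s1.png')[160:300,190:340]
c=cv2.resize(b,None,fx=4,fy=4,interpolation=cv2.INTER_CUBIC);cv2.imwrite('pics/z1.png',c)
cv2.imwrite('pics/z2.png',cv2.resize(a,None,fx=4,fy=4,interpolation=cv2.INTER_CUBIC))
```

```text
(no output)
```

View pics/z1.png

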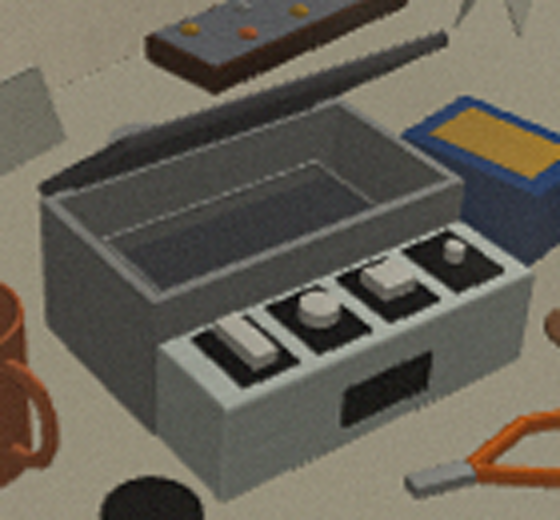

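View pics/z2.png

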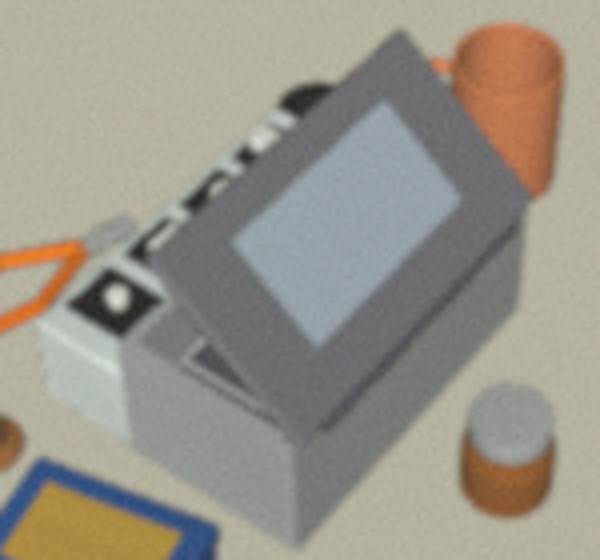

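Run:
```python
from h import *
s=lambda p:np.array(p,float)/4+[235,145]
c=lambda p:np.array(p,float)/4+[190,160]
k=plane('side',s([[245,338],[320,306],[388,277],[454,247]]),.09);print(k.round(4),np.linalg.norm(np.diff(k,axis=0),axis=1).round(4))
d=plane('side',s([[228,408],[530,268],[160,348]]),.075);print('deck',d.round(4))
y=(k[0]-k[3])[:2];y/=np.linalg.norm(y);x=np.array([y[1],-y[0]]);yaw=np.arctan2(x[1],x[0]);
O=k.mean(0)[:2]+.0675*x
y2=(d[0]-d[1])[:2];print('yaws',yaw,np.arctan2(-y2[0],y2[1]),'O',O,'O from deck',(d[0]+d[1])[:2]/2+.105*x, np.linalg.norm(y2))
sm=plane('scene',c([[118,292]]),.09);print('small scene',sm)
# lid corners: intersect with vertical plane at the lid's y edge
o,dd=ray('scene',c([[402,30],[152,258],[528,195],[300,440]]))
for v,sg in zip(dd,(1,-1,1,-1)):
    P0=O+sg*.124*y; t=((P0-o[:2])@y)/(v[:2]@y); P=o+v*t; h=O+.105*x; r=(P[:2]-h)@x; z=P[2]-.105
    print(P.round(4),'r',np.hypot(r,z),'ang',np.arctan2(z,-r)-np.arctan2(.01,.141))
for n in 'tankard',: pass
```

```text
[[ 0.5155  0.1106  0.09  ]
 [ 0.5063  0.0547  0.09  ]
 [ 0.4974  0.001   0.09  ]
 [ 0.4896 -0.0556  0.09  ]] [0.0567 0.0544 0.0572]
deck [[ 0.4899  0.1499  0.075 ]
 [ 0.4531 -0.0917  0.075 ]
 [ 0.5563  0.1414  0.075 ]]
yaws -0.1547677981324974 -0.1509741189059007 O [0.56889787 0.01727144] O from deck [0.57525204 0.01291145] 0.24439517613722672
small scene [[ 0.49535333 -0.05819761  0.09      ]]
[0.5965 0.1385 0.1969] r 0.13319303489261358 ang 0.6901615003666058
[ 0.5596 -0.1068  0.2006] r 0.13486315901752888 ang 0.7174978372010066
[0.6973 0.1227 0.1076] r 0.0062049466045118904 ang 2.6314122871324765
[ 0.6608 -0.1226  0.1119] r 0.010091660368296828 ang 2.3227748467274454
```

Both views agree to within about 7 mm. From +y the keys run bar, round, square, small. The cleaner's origin is near (0.572, 0.016), its yaw is about -0.153, and the lid is at about 0.70. Next I close the fingers, raise the tool slightly and align the jaw axis with the cleaner's y axis.

```bash
python3 -m creep '[[0,0,-0.3,0,0,1,1],[0,0,-0.3,0,0,1,1],[0,0,-0.3,0,0,1,1],[0,0,0,0,0,1,1],[0,0,0,0,0,1,1]]' 20; python3 -m creep '[[0,0,0,0,0,1,1],[0,0,0,0,0,1,1],[0,0,0,0,0,0,1]]'
cat > w.py <<'E'
from h import *
import sys
O=np.array([.572,.016]);yaw=-.153
def rel(t,z):
    o=get_obs();R=o['orientation'];p=o['tool_pos'];d=np.r_[t,z]-p
    print('t',round(o['time_s'],2),'tcp',p.round(4),'w',o['width'],'F',o['force'].round(1),'units',(R.T@d/.025).round(2),'yawerr deg',np.degrees(np.arctan2(-R[0,1],R[1,1])-yaw).round(2),'tilt',R[:,2].round(4))
def C(x,y): return O+[x*np.cos(yaw)-y*np.sin(yaw),x*np.sin(yaw)+y*np.cos(yaw)]
E
python3 -c "
from w import *
rel(C(.02,0),.25)"
```

```text
time_s: 0.52
tool_pos: [0.2109, -0.6391, 0.2504]
orientation: [[-0.999, 0.043, -0.003], [0.043, 0.999, 0.007], [0.004, 0.007, -1.0]]
force: [0.2, 0.1, 0.1]
width: 0.0256
time_s: 0.77
tool_pos: [0.2107, -0.6385, 0.2493]
orientation: [[-0.981, 0.193, -0.004], [0.192, 0.981, 0.009], [0.006, 0.008, -1.0]]
force: [-0.0, -0.8, -0.5]
width: 0.0001
t 0.77 tcp [ 0.2107 -0.6385  0.2493] w 0.00010016609144023112 F [-0.  -0.8 -0.5] units [-9.94 28.51  0.15] yawerr deg -2.33 tilt [-0.004   0.0092 -0.9999]
```

```bash
for i in 1; do python3 -m creep '[[-0.3,1,0,0,0,-0.58,1],[-0.35,1,0,0,0,0,1],[-0.35,1,0,0,0,0,1],[-0.35,1,0,0,0,0,1],[-0.35,1,0,0,0,0,1]]'; python3 -m creep '[[-0.35,1,0,0,0,0,1],[-0.35,1,0,0,0,0,1],[-0.35,1,0,0,0,0,1],[-0.35,1,0,0,0,0,1],[-0.35,1,0,0,0,0,1]]';python3 -m creep '[[-0.35,1,0,0,0,0,1],[-0.35,1,0,0,0,0,1],[-0.35,1,0,0,0,0,1],[-0.35,1,0,0,0,0,1],[-0.35,1,0,0,0,0,1]]';python3 -m creep '[[-0.35,1,0,0,0,0,1],[-0.35,1,0,0,0,0,1],[-0.35,1,0,0,0,0,1],[-0.35,1,0,0,0,0,1],[-0.35,1,0,0,0,0,1]]';  done | grep -E 'tool|force'
python3 -c "
from w import *
rel(C(.02,0),.25)"
```

```text
tool_pos: [0.2708, -0.5203, 0.2456]
force: [0.5, 0.4, 0.3]
tool_pos: [0.3328, -0.3961, 0.2454]
force: [-0.7, 0.0, 0.5]
tool_pos: [0.3933, -0.2709, 0.2462]
force: [0.1, -0.2, 0.7]
tool_pos: [0.4521, -0.145, 0.2476]
force: [-0.2, -1.1, -0.5]
t 2.43 tcp [ 0.4521 -0.145   0.2476] w 7.501725253388609e-05 F [-0.2 -1.1 -0.5] units [-4.88  6.88 -0.05] yawerr deg 2.65 tilt [-0.0105  0.0175 -0.9998]
```

```bash
python3 -m creep '[[-0.7,0.98,-0.1,0.23,-0.18,0.66,1],[-0.7,0.98,0,0,0,0,1],[-0.7,0.98,0,0,0,0,1],[-0.7,0.98,0,0,0,0,1],[-0.7,0.98,0,0,0,0,1]]' | grep -E 'tool|force'
python3 -m creep '[[-0.7,1,0,0,0,0,1],[-0.7,1,0,0,0,0,1],[0,0,0,0,0,0,1]]' | grep -E 'tool|force'
python3 -c "
from w import *
rel(C(.02,0),.25);snap('wrist','w1.png')"
```

```text
tool_pos: [0.557, -0.0287, 0.2512]
force: [0.1, 0.4, 0.1]
tool_pos: [0.6027, 0.0219, 0.2497]
force: [-0.3, -0.9, 0.6]
t 3.1 tcp [0.6027 0.0219 0.2497] w -0.00016154203808478227 F [-0.3 -0.9  0.6] units [ 0.39 -0.41 -0.01] yawerr deg 1.34 tilt [ 8.e-04  0.e+00 -1.e+00]
```

View pics/w1.png

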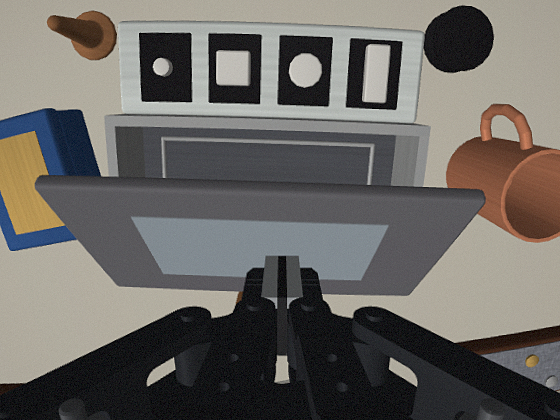

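The wrist view shows the key row left to right: small (162,67), square (233,68), round (305,70) and bar (376,73). The lid is below the fingers, with its front corners at (38,180) and (483,195). I'll measure the keys by white mask and the deck corners by eye.

Run:
```python
from w import *
im=cv2.imread('pics/w1.png')
m=(im.min(2)>135).astype(np.uint8);cs=[]
for u,v in((162,67),(233,68),(305,70),(376,73)):
    # white inside the plate only
    k=m[40:103,u-25:u+25].copy();n,l,st,ce=cv2.connectedComponentsWithStats(k)
    i=l[v-40,25];cs.append(ce[i]+[u-25,40]);print(cs[-1],st[i])
k=plane('wrist',cs,.0895);print(k.round(4),np.linalg.norm(np.diff(k,axis=0),axis=1))
y=(k[3]-k[0])[:2];y/=np.linalg.norm(y);x=np.array([y[1],-y[0]])
print('yaw',np.arctan2(x[1],x[0]),'O',k.mean(0)[:2]+.0675*x)
d=plane('wrist',[[121,22],[423,30]],.075);print('deck front',d, np.linalg.norm(d[1]-d[0]))
```

```text
[160.49537037  66.23611111] [ 16  18  16  18 216]
[231.61786372  67.38581952] [   8   10   33   35 1086]
[304.70705882  69.94117647] [  9  14  33  34 850]
[375.58576779  72.91310861] [  11    4   28   59 1335]
[[ 0.4934 -0.0595  0.0895]
 [ 0.5024 -0.0047  0.0895]
 [ 0.5117  0.0508  0.0895]
 [ 0.5204  0.1051  0.0895]] [0.05551962 0.05627097 0.05506812]
yaw -0.16230853727629901 O [0.57359295 0.0120031 ]
deck front [[ 0.45226236 -0.08957066  0.075     ]
 [ 0.49039376  0.14997102  0.075     ]] 0.24255766411994645
```

```bash
sed -i 's/O=np.*/O=np.array([.573,.0125]);yaw=-.16/' w.py
python3 -m creep '[[0.4,-0.4,0.5,0,0,0.4,1],[0,0,0.5,0,0,0,1],[0,0,0.5,0,0,0,1],[0,0,0.5,0,0,0,1],[0,0,0.5,0,0,0,1]]' | grep -E 'tool|force'
python3 -c "
from w import *
rel(C(.02,0),.115)"
```

```text
tool_pos: [0.5895, 0.0113, 0.1869]
force: [0.8, -0.4, 1.8]
t 3.57 tcp [0.5895 0.0113 0.1869] w -9.662346813754717e-06 F [ 0.8 -0.4  1.8] units [-0.13 -0.06  2.88] yawerr deg 0.71 tilt [ 2.6e-03  3.0e-04 -1.0e+00]
```

Contact is where I expected it. I'll push down in small rows.

```bash
python3 -m creep '[[0,0,0.4,0,0,0,1],[0,0,0.4,0,0,0,1],[0,0,0.4,0,0,0,1],[0,0,0.4,0,0,0,1],[0,0,0.4,0,0,0,1]]' | grep -E 'tool|force'
python3 -m creep '[[0,0,0.25,0,0,0,1],[0,0,0.25,0,0,0,1],[0,0,0.2,0,0,0,1]]' | grep -E 'tool|force'
python3 -c "
from w import *
rel(C(.02,0),.115)"
```

```text
tool_pos: [0.5883, 0.0095, 0.1342]
force: [-0.2, -0.4, 2.3]
tool_pos: [0.5874, 0.0092, 0.1143]
force: [-27.0, 8.3, 71.7]
t 4.23 tcp [0.5874 0.0092 0.1143] w 0.00013642313453428675 F [-27.    8.3  71.7] units [-0.21  0.03 -0.03] yawerr deg 0.95 tilt [ 1.1e-03 -5.0e-04 -1.0e+00]
```

The 72 N reaction at z = 0.114 shows the lid is on its stop. I'll lift off, go over the round key, and check the lid with the cameras.

```bash
python3 -m creep '[[0,0,-0.5,0,0,0,1],[0,0,-0.7,0,0,0,1],[0,0,-0.7,0,0,0,1],[0,0,-0.7,0,0,0,1],[0,0,-0.4,0,0,0.2,1]]' | grep -E 'tool|force'
python3 -c "
from w import *
rel([.511,.0515],.12);snap('wrist','w2.png')"
```

```text
tool_pos: [0.5866, 0.0092, 0.188]
force: [-0.6, -0.6, 0.2]
t 4.65 tcp [0.5866 0.0092 0.188 ] w -1.604454304066314e-05 F [-0.6 -0.6  0.2] units [3.24 1.21 2.73] yawerr deg 0.19 tilt [-0.0038 -0.0025 -1.    ]
```

View pics/w2.png

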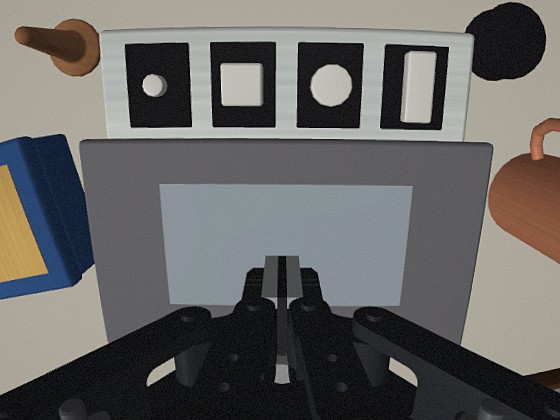

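The lid now looks shut: it lies flat, with front corners at (80,142) and (492,145). The round key is at (331,86) and the bar at (418,87). I'll check the lid height by its width and measure the keys for the second time.

Run:
```python
from w import *
k=plane('wrist',[[331,86],[418,87],[242,85]],.09);print(k.round(4))
d=plane('wrist',[[80,142],[492,145]],.115);print(d,np.linalg.norm(d[1]-d[0]),C(-.036,-.124),C(-.036,.124))
rel(k[0][:2],.12);rel(k[1][:2],.12)
```

```text
[[ 0.5149  0.0523  0.09  ]
 [ 0.5233  0.1067  0.09  ]
 [ 0.5057 -0.0022  0.09  ]]
[[ 0.52196963 -0.10103242  0.115     ]
 [ 0.56207683  0.14050361  0.115     ]] 0.24484330788612976 [ 0.51770436 -0.10418073] [0.55721528 0.14065164]
t 4.7 tcp [0.5874 0.0093 0.1895] w 8.075330011484226e-05 F [1.6 0.2 2.1] units [3.13 1.25 2.78] yawerr deg 0.1 tilt [-0.0015 -0.0021 -1.    ]
t 4.7 tcp [0.5874 0.0093 0.1895] w 8.075330011484226e-05 F [1.6 0.2 2.1] units [3.14 3.45 2.78] yawerr deg 0.1 tilt [-0.0015 -0.0021 -1.    ]
```

```bash
python3 -m creep '[[0.8,0.3,0,0,0,0,1],[0.8,0.3,0,0,0,0,1],[0.8,0.3,0,0,0,0,1],[0.8,0.3,0,0,0,0,1],[0,0,0.8,0,0,0,1]]' | grep -E 'tool|force'
python3 -m creep '[[0,0,0.8,0,0,0,1],[0,0,0.6,0,0,0,1],[0,0,0,0,0,0,1]]' | grep -E 'tool|force'
python3 -c "
from w import *
rel([.513,.052],.082)"
```

```text
tool_pos: [0.5138, 0.0532, 0.1698]
force: [0.5, 0.9, -0.3]
tool_pos: [0.5108, 0.0539, 0.1301]
force: [-0.9, -0.3, -0.7]
t 5.37 tcp [0.5108 0.0539 0.1301] w 0.00015827550094857015 F [-0.9 -0.3 -0.7] units [-0.09 -0.06  1.92] yawerr deg -0.22 tilt [ 0.0028  0.0011 -1.    ]
```

```bash
python3 -m creep '[[-0.1,-0.06,0.7,0,0,0,1],[0,0,0.6,0,0,0,1],[0,0,0.25,0,0,0,1],[0,0,0.2,0,0,0,1]]' | grep -E 'tool|force'
python3 -c "
from w import *
rel([.513,.052],.082)"
```

```text
tool_pos: [0.5144, 0.0523, 0.086]
force: [-2.1, 0.8, 4.8]
t 5.7 tcp [0.5144 0.0523 0.086 ] w 0.00012904541238954783 F [-2.1  0.8  4.8] units [ 0.05 -0.02  0.16] yawerr deg -0.24 tilt [ 0.0043  0.0011 -1.    ]
```

```bash
python3 -m creep '[[0,0,0.12,0,0,0,1],[0,0,0.1,0,0,0,1]]' | grep -E 'tool|force'; python3 -m creep '[[0,0,0.08,0,0,0,1]]' | grep -E 'tool|force'
```

```text
tool_pos: [0.5146, 0.0523, 0.0814]
force: [-15.0, 2.2, 37.8]
tool_pos: [0.5146, 0.0523, 0.0815]
force: [-13.7, 2.8, 31.5]
```

The round key hit a hard stop at z = 0.0815, with the force rising from about 5 to 38 N. Next is the bar key.

```bash
python3 -m creep '[[0,0,-0.4,0,0,0,1],[0,0,-0.8,0,0,0,1],[0,0,-0.6,0,0,0,1],[0,0.75,0,0,0,0,1],[0,0.75,0,0,0,0,1]]' | grep -E 'tool|force'
python3 -m creep '[[0,0.7,0,0,0,0,1],[0,0,0,0,0,0,1]]' | grep -E 'tool|force'; python3 -c "
from w import *
rel([.522,.1065],.082)"
```

```text
tool_pos: [0.5217, 0.0884, 0.1326]
force: [0.7, 0.2, -0.2]
tool_pos: [0.5268, 0.1088, 0.1353]
force: [0.4, 0.3, -0.6]
t 6.53 tcp [0.5268 0.1088 0.1353] w -0.0001414414186194756 F [ 0.4  0.3 -0.6] units [ 0.2  -0.13  2.13] yawerr deg -0.31 tilt [ 0.0135  0.004  -0.9999]
```

```bash
python3 -m creep '[[0.2,-0.12,0.7,0.09,0.18,0,1],[0,0,0.7,0,0,0,1],[0,0,0.35,0,0,0,1],[0,0,0.2,0,0,0,1]]' | grep -E 'tool|force'
python3 -c "
from w import *
rel([.522,.1065],.082)"
```

```text
tool_pos: [0.5245, 0.1087, 0.0892]
force: [-1.7, 1.8, 4.1]
t 6.87 tcp [0.5245 0.1087 0.0892] w 7.924098917670689e-05 F [-1.7  1.8  4.1] units [ 0.09 -0.11  0.29] yawerr deg -0.16 tilt [ 0.0076  0.0036 -1.    ]
```

```bash
python3 -m creep '[[0,0,0.2,0,0,0,1],[0,0,0.15,0,0,0,1]]' | grep -E 'tool|force'; python3 -m creep '[[0,0,0.1,0,0,0,1],[0,0,0.06,0,0,0,1]]' | grep -E 'tool|force'
```

```text
tool_pos: [0.5248, 0.1087, 0.0812]
force: [-17.9, 2.4, 44.9]
tool_pos: [0.5247, 0.1087, 0.0818]
force: [-7.6, 0.8, 10.9]
```

The bar key is at its stop as well. I'll lift off, move back over the lid and take a final look.

```bash
python3 -m creep '[[0,0,-0.5,0,0,0,1],[0,0,-0.8,0,0,0,1],[0,0,-0.8,0,0,0,1],[0,0,-0.8,0,0,0,1],[0,0,-0.8,0,0,0,1]]' | grep -E 'tool|force'; python3 -m creep '[[-0.8,-0.8,-0.4,0,0,0,1],[-0.8,-0.8,0,0,0,0,1],[-0.8,-0.8,0,0,0,0,1],[-0.8,-0.8,0,0,0,0,1],[0,0,0,0,0,0,1]]' | grep -E 'tool|force'
python3 -c "
from w import *
a=snap('wrist','w3.png');b=snap('side','d3.png')
b=cv2.resize(b[145:285,235:375],None,fx=3,fy=3,interpolation=cv2.INTER_CUBIC)
c=cv2.resize(a[:200,60:520],(690,300)) ; z=np.zeros((420,690,3),np.uint8);z[:,:420]=b
cv2.imwrite('pics/f.png',cv2.resize(np.vstack([c,z]),None,fx=.83,fy=.83,interpolation=cv2.INTER_AREA))"
```

```text
tool_pos: [0.5221, 0.1065, 0.1762]
force: [0.7, 0.4, -0.4]
tool_pos: [0.5946, 0.0126, 0.197]
force: [0.5, -0.0, -0.1]
```

View pics/f.png

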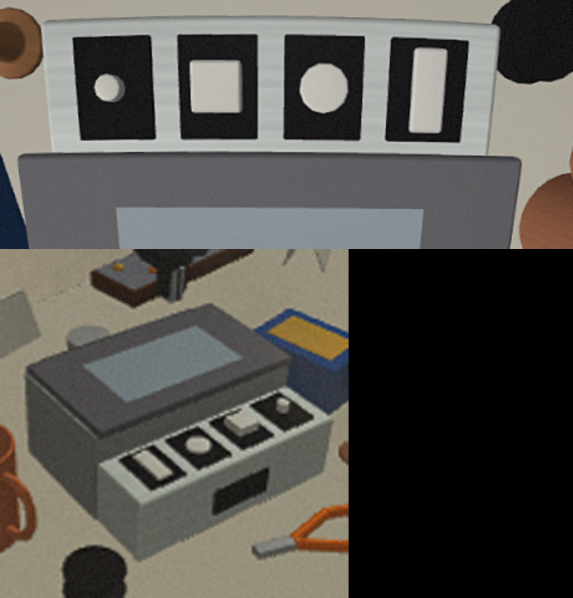

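The lid is shut, the round and bar keys sit low, and the square and small keys still stand up. Nothing around the cleaner has moved.

```bash
python3 -c "
from station import *
print(get_obs()['time_s'],get_obs()['force']);print(job_done())"
```

```text
8.1333 [-0.64681165  0.38775441  0.25308   ]
the job is handed in; nothing more can be done
None
```

The cleaner's lid is fully shut, and the large round key and then the long bar key are pressed home, all with the closed fingers. I handed the job in at 8.1 s.

- **Lid:** the fingers met a hard stop at z = 0.114 m, where the shut lid's top should be at 0.115 m. The wrist force peaked at about 72 N there, the highest I read and under the 120 N limit.
- **Keys:** the round key stopped at z ≈ 0.0815 m (38 N) and the bar key at about 0.0815 m (45 N). Fully home is 0.082 m.
- **Last pictures:** the lid is flat, the round and bar keys are down, and the square and small keys are still up. The bystanders in view look unmoved; the bead bowl was outside these last views. The arm is clear, with its force reading near zero.
- **Disagreements:** the views differed by up to about 7 mm on the small key, and by 3 to 4 mm on the round and bar keys. That was small enough for these keys, and no check failed.

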